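# Nest the corner guards on the saddle

## Task

Nest the four corner guards on the wooden saddle, corners up, legs lined up and centred along the ridge: first the green one, the shortest, straight onto the saddle, then blue over it, then yellow, and black, the longest, on top. Each must sit fully down on the one below. Leave the tape roll, the tag stack and the biscuit pack where they are.

Things in the scene. Friction and masses are not known exactly. Their poses are not given: they have to be found in the camera images.
- saddle_ridge (a point): Saddle, fixed to the table: light wooden roof-shaped ridge, 24 mm long, faces sloping 45 degrees, on a grey base plate 80 x 70 x 6 mm. The point is the middle of the ridge line, 42 mm above the table; x along the ridge, z up. A guard sits on it like a roof, its leg edges 25.5 mm below the ridge; each guard nested over another sits 5.7 mm higher than that one.
- guard_green_center (a point): Green plastic corner guard, loose: 90 degree angle section 34 mm long, legs 40 mm outside, 4 mm thick, lying like a roof, corner up, leg edges on the table; 31.1 mm high, 56.6 mm wide. Can be gripped from above by its flat end faces, 34 mm apart. The point is at mid-length and mid-width, half-way up (15.6 mm above the leg edges, in the hollow); x along its length, z up.
- guard_blue_center (a point): Blue plastic corner guard, loose: 90 degree angle section 45 mm long, legs 40 mm outside, 4 mm thick, lying like a roof, corner up, leg edges on the table; 31.1 mm high, 56.6 mm wide. Can be gripped from above by its flat end faces, 45 mm apart. The point is at mid-length and mid-width, half-way up (15.6 mm above the leg edges, in the hollow); x along its length, z up.
- guard_yellow_center (a point): Yellow plastic corner guard, loose: 90 degree angle section 56 mm long, legs 40 mm outside, 4 mm thick, lying like a roof, corner up, leg edges on the table; 31.1 mm high, 56.6 mm wide. Can be gripped from above by its flat end faces, 56 mm apart. The point is at mid-length and mid-width, half-way up (15.6 mm above the leg edges, in the hollow); x along its length, z up.
- guard_black_center (a point): Black plastic corner guard, loose: 90 degree angle section 67 mm long, legs 40 mm outside, 4 mm thick, lying like a roof, corner up, leg edges on the table; 31.1 mm high, 56.6 mm wide. Can be gripped from above by its flat end faces, 67 mm apart. The point is at mid-length and mid-width, half-way up (15.6 mm above the leg edges, in the hollow); x along its length, z up.
- tape_roll_center (a point): Bystander: roll of red tape, 72 mm across, 25 mm high, lying flat and loose among the guards; the point is its centre.
- tag_stack_center (a point): Bystander: stack of white tags with a red band, 88 x 57 x 17 mm, loose, at the right of the work; the point is its centre.
- biscuit_pack_center (a point): Bystander: flat brown biscuit pack, 80 x 56 x 11 mm, loose, at the left of the work; the point is its centre.
Mind the look-alikes: they are no part of the job. Of the things shaped like the part that bears guard_blue_center, the blue one is meant.

How it is judged:
By the outcome, as a careful person would: the job done as asked, in the order asked, and still so for the second after the job is handed in, with the robot touching nothing.
It also fails if it takes over 104 s, if anything falls off the work surface, if the arm or the gripper's body presses on something with over 40 N, if the wrist force passes 120 N, or if a joint passes its speed limit or range.

## Robot

A 6-joint arm with a two-finger parallel gripper is mounted at the origin on a cart in front of the work surface, level with it; the furniture and walls round the work are solid. World frame = base frame: x ahead of the robot, y to its left, z up, the work surface at z = 0. Lengths are in mm, angles in rad, forces in N, time in s.
With the tool pointing down it reaches from about 400 to 925 mm from the base axis. Payload 12.5 kg.
Tool frame: the origin (TCP) lies where the fingers leave the gripper's body, on its centre line; the fingertips stand 78 mm ahead of it and the grasp point (between the pads) lies 59 mm ahead of it (env.nose_length is the distance from the TCP to the fingertips, in mm); z points along the fingers, y is the line along which they close (so a half turn about z gives the same grasp; the last joint's range is limited). The gripper opens to 95 mm and grips with 3 to 60 N. Pads are 20 mm wide; open, the fingers measure 119 mm over their backs; the gripper's body (75 mm by 180 mm) begins 59 mm behind the grasp point.
Start: joints at [-1.214, 0.491, 1.559, -0, 1.092, -0.106], TCP at [279.056, -559.254, 292.261] pointing down, gripper open.
Joint ranges: [-3.1, 3.1], [-0.84, 2.19], [0.05, 2.79], [-1.13, 4.28], [0.06, 2.93], [-2.69, 2.69]. Speed limits (rad/s): [2.22, 2.22, 2.79, 3.14, 3.14, 3.14].

## Interface

Orientations are given as [roll, pitch, yaw] about the fixed x, y, z axes, in that order (R = Rz(yaw) Ry(pitch) Rx(roll)).
In Python, from cell import env gives the robot as it stands. The module is installed in compiled form; this text tells all that it offers.
- The arm moves only by the tool send_rows, never from a script. Its argument "series" is text: rows parted by semicolons, each of 6 numbers parted by spaces: the shift along the tool's x, y, z as a fraction of full scale, then the turn, a rotation vector about the tool's x, y, z as a fraction of full scale. A call has 1 to 5 rows; each row shifts and turns the commanded pose from where the row before left it, along the tool's axes as they then stand; what a row does not reach is not made up. Full scale, the value 1, is 60 mm for a shift and 10 degrees for a turn. A row lasts 1/8 s, in which the tool goes at most 62.5 mm and 10.7 degrees, less where a joint would pass 70% of its speed; a pose out of reach is approached as far as the arm can. A call with a number of a shift or a turn outside -1 to 1 is refused whole. A call with a gripper value outside its range is refused whole. "fingers" is the opening, from 0 (shut) to 1 (fully open), set as the call begins (left out, the last holds). The fingers move at their own pace and stop on an object; the grip force is fixed at half the most. Time passes only in rows, so rows that do not move let the fingers close. It gives the time, the measured TCP pose, the force, the opening and the grip force at its end, in the units of the state.
- env.state(): the state, without advancing time (a new reading comes with each control period).
- env.read_camera(name): name is "scene" or "top" or "wrist"; returns a dict with "color" (400x640x3 uint8, red, green, blue), "z_map" (400x640 float32, mm along the optical axis (not along the pixel's ray), 0 where there is no reading), "fovy" (degrees; the focal length in pixels is half the picture's height over the tangent of half this angle, whatever the lens; pixels are square), "cx", "cy" (the principal point, pixels), "R" (3x3) and "t" (3): a world point X has camera coordinates R X + t. Camera axes: x right, y down, z forward; pixel columns grow to the right and rows downward; lengths in mm; the calibration is good to about 2 mm. A picture is of the moment at which its call begins.
- env.job_done(): hands the job in; it is judged then, once.
The state is a dict: "t": time; "joints": joint angles; "qvel": joint speeds; "tau": joint torques, N m; "eef_pos": TCP position; "tcp_rot": TCP orientation; "ft_force": force on the tool from outside, world axes, zero at the start; "moment": the same for the moment, N m; "opening": opening from 0.0 (shut) to 1.0 (fully open); "grip_force": force on a finger pad.
Only numpy, scipy, OpenCV 4.12 (cv2) and the standard library are available. Lean on these libraries where they do the work, as an engineer would, in place of code of your own. Each camera call takes 0.05 s, during which the arm holds its last target. There are 200 camera calls.

## Working session

There is one attempt and no reset: what is moved stays moved. The work goes in short steps, Python scripts to look and compute and a tool call to move; the robot and the scene stay as the last step left them, time stands still between calls to the robot, and variables do not carry over. Pictures are saved under pics/ and viewed, at most 14 in all, crops included, and the job is handed in when it is done.

Besides the shell and the picture viewer there is one more tool, called after "Emit:" by a JSON object that holds its "op" and its "data", one argument or row to a line. send_rows: Moves the arm, as the interface text tells. Shift numbers are shares of 60 mm and turn numbers shares of 10 degrees, none past 1 either way. Its arguments: {"type":"object","properties":{"series":{"type":"string"},"fingers":{"type":"number"}},"required":["series"]}

```bash
mkdir -p pics; cat > h.py <<'E'
import numpy as np, cv2
from cell import env
def grab(n,f=None):
    c=env.read_camera(n)
    if f: cv2.imwrite('pics/'+f,c['color'][:,:,::-1])
    return c
def cloud(c):
    f=200/np.tan(np.radians(c['fovy'])/2); v,u=np.mgrid[0:400,0:640]; z=c['z_map']
    P=np.stack([(u-c['cx'])/f*z,(v-c['cy'])/f*z,z],-1)
    return (P-c['t'])@np.array(c['R'])   # R^T(P-t)
E
python3 - <<'E'
from h import *
for n in('top','scene'):
    c=grab(n,n+'1.png'); np.savez(n+'1.npz',**c); print(n,c['fovy'],c['R'],c['t'])
print(env.state())
E
```

```text
top 46.82027555762882 [[-1.65357977e-02 -9.99854951e-01 -4.07984046e-03]
 [-9.82262523e-01  1.70068227e-02 -1.86738062e-01]
 [ 1.86780361e-01  9.19611572e-04 -9.82401268e-01]] [ 148.94441171  484.53521506 1308.47162052]
scene 52.69772974694631 [[-0.84145792 -0.539932   -0.02054292]
 [-0.20971582  0.36139867 -0.90852093]
 [ 0.4979637  -0.76017396 -0.41733405]] [495.67988191 127.27175888 919.18116087]
{'t': 0.1, 'joints': array([-1.21361302e+00,  4.91461278e-01,  1.55939443e+00, -1.59963511e-05,
        1.09172364e+00, -1.05587455e-01]), 'qvel': array([-0.00183812,  0.00017699, -0.00167407, -0.0009796 , -0.00017475,
        0.00095831]), 'tau': array([ 2.72721743e-03, -6.13626337e+01, -2.58607078e+01,  6.93976530e-02,
        4.70334012e-02, -5.68100882e-05]), 'eef_pos': array([ 278.99071876, -559.10914304,  291.74172365]), 'tcp_rot': array([-3.14060996e+00, -8.98800637e-05,  4.62778096e-01]), 'ft_force': array([ 0.15796982, -0.2163773 ,  0.56920646]), 'moment': array([-0.0002034 , -0.02596064, -0.03076486]), 'grip_force': 0.0, 'opening': 0.9995396872712907}
```

View pics/top1.png

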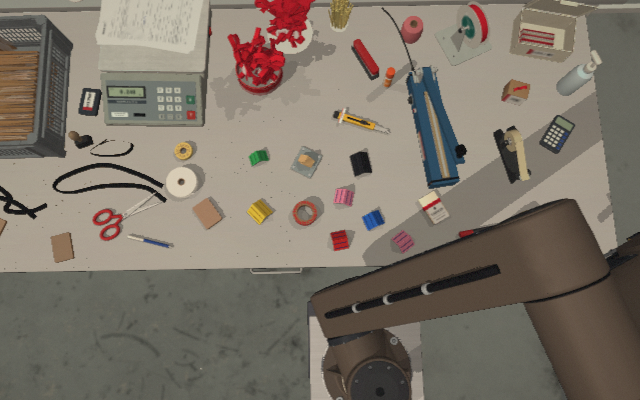

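View pics/scene1.png

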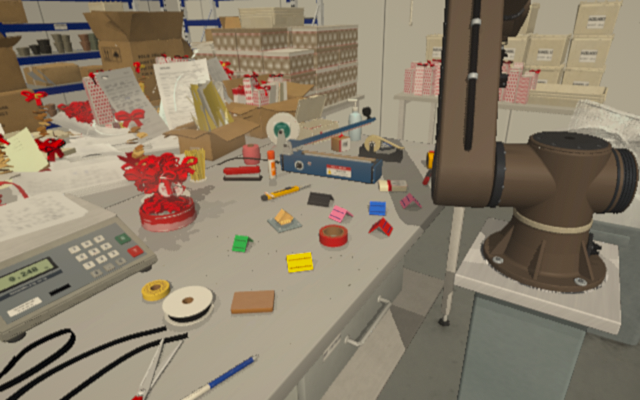

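The top view shows green (259,157), blue (373,219), yellow (259,211), black (361,163) and the saddle (306,161). The tape is at (305,213), with pink and red look-alikes nearby. The scene view agrees.

```bash
python3 - <<'E'
from h import *
c=dict(np.load('top1.npz')); P=cloud(c)
for n,(u,v) in dict(green=(259,157),blue=(373,219),yellow=(259,211),black=(361,163),saddle=(306,161),tape=(305,213),pink=(343,197),tag=(433,207)).items():
    m=np.zeros((400,640),bool); m[v-17:v+18,u-17:u+18]=1
    m&=(P[...,2]>(7 if n!='saddle' else 3))&(P[...,2]<60)
    k,l=cv2.connectedComponents(m.astype(np.uint8)); m=l==(l[v,u] or l[v+3,u]); Q=P[m]
    top=Q[Q[:,2]>Q[:,2].max()-9]
    print(n,len(Q),Q[:,2].max(),cv2.minAreaRect(Q[:,:2].astype(np.float32)),'ridge',top[:,:2].mean(0),cv2.minAreaRect(top[:,:2].astype(np.float32))[1:])
c=grab('wrist','w0.png');print(c['fovy'],c['cx'],c['cy']); s=env.state()
R=np.array(c['R']);print('campos',-R.T@c['t'],R)
from scipy.spatial.transform import Rotation as Ro
T=Ro.from_euler('xyz',s['tcp_rot']).as_matrix();print('cam in tool',T.T@(-R.T@c['t']-s['eef_pos']), R@T)
E
```

```text
green 163 33.04893084992997 ((624.9564819335938, 309.8243408203125), (35.6474609375, 51.18512725830078), 20.402482986450195) ridge [624.75959246 310.38148378] ((30.680063247680664, 21.250473022460938), 0.6519331336021423)
blue 234 34.65622412245824 ((426.30755615234375, -32.97434997558594), (45.31654357910156, 51.57391357421875), 23.37413787841797) ridge [425.72497744 -34.81624677] ((43.464447021484375, 13.549080848693848), 24.05384063720703)
yellow 287 35.19485726085256 ((456.88128662109375, 306.2130432128906), (55.900577545166016, 52.740970611572266), 42.14996337890625) ridge [456.02046437 303.87072329] ((52.099609375, 15.6509428024292), 41.6517333984375)
black 323 33.785132194999186 ((600.6725463867188, -2.799022674560547), (70.0218276977539, 50.7138557434082), 7.124368667602539) ridge [599.54224116  -3.10631894] ((65.72602844238281, 20.399307250976562), 14.56167221069336)
saddle 486 49.13457675694899 ((606.35302734375, 165.05484008789062), (75.9045639038086, 89.78494262695312), 58.22004318237305) ridge [607.90597641 163.35565348] ((5.955434799194336, 19.67044448852539), 67.616348
[... 373 characters left out ...]
, 43.642520904541016), 75.70726013183594)
tag 541 24.71650907079674 ((460.2575378417969, -215.81912231445312), (87.24040222167969, 58.17591857910156), 29.047998428344727) ridge [ 458.82909879 -214.21626658] ((85.98876190185547, 55.497413635253906), 28.047990798950195)
65.94246367244921 317.67184457821327 199.85100702788338
campos [ 347.03304732 -524.78101311  383.87237266] [[ 0.44628311 -0.8948908  -0.00136181]
 [-0.86117431 -0.42988144  0.27125773]
 [-0.24333146 -0.11988499 -0.96250579]]
cam in tool [ 76.22698464  -0.45606976 -92.07081495] [[-1.42540013e-04  9.99999860e-01  5.10228694e-04]
 [-9.62480393e-01  1.25922024e-06 -2.71351237e-01]
 [-2.71351200e-01 -5.29763523e-04  9.62480257e-01]]
```

```bash
cat >> h.py <<'E'
from scipy.spatial.transform import Rotation as Ro
def plan(x,y,z,yawdeg,n,start=None):
    """print rows to reach TCP x,y,z, yaw, tool down, in n rows"""
    s=env.state(); p=np.array(s['eef_pos']); T=Ro.from_euler('xyz',s['tcp_rot'])
    G=Ro.from_euler('xyz',[np.pi,0,np.radians(yawdeg)])
    if start is not None: p=np.array(start[:3]); T=Ro.from_euler('xyz',[np.pi,0,np.radians(start[3])])
    rv=(T.inv()*G).as_rotvec(); d=(np.array([x,y,z])-p)/n; out=[]
    for i in range(n):
        out.append(np.r_[T.inv().apply(d)/60, np.degrees(rv)/n/10]); T=T*Ro.from_rotvec(rv/n)
    print('max',np.abs(out).max())
    for k in range(0,n,5): print('; '.join(' '.join('%.3f'%v for v in r) for r in out[k:k+5]))
E
python3 -c "
from h import *
plan(607,163,200,68,15)"
```

```text
max 0.8812518745529633
0.684 -0.555 0.103 -0.000 -0.000 -0.277; 0.710 -0.522 0.102 -0.000 -0.000 -0.277; 0.735 -0.487 0.102 -0.000 -0.000 -0.277; 0.757 -0.451 0.102 -0.000 -0.000 -0.277; 0.778 -0.414 0.102 -0.000 -0.000 -0.277
0.797 -0.376 0.102 -0.000 -0.000 -0.277; 0.814 -0.337 0.102 -0.000 -0.000 -0.277; 0.830 -0.297 0.102 -0.000 -0.000 -0.277; 0.843 -0.257 0.102 -0.000 -0.000 -0.277; 0.854 -0.216 0.102 -0.000 -0.000 -0.277
0.864 -0.174 0.102 -0.000 -0.000 -0.277; 0.871 -0.132 0.102 -0.000 -0.000 -0.277; 0.877 -0.090 0.102 -0.000 -0.000 -0.277; 0.880 -0.048 0.102 -0.000 -0.000 -0.277; 0.881 -0.005 0.102 -0.000 -0.000 -0.277
```

Emit:
{"op": "send_rows", "data": {
  "series": "0.68 -0.55 0 0 0 -0.28; 0.71 -0.52 0 0 0 -0.28; 0.73 -0.49 0 0 0 -0.28; 0.76 -0.45 0 0 0 -0.28; 0.78 -0.41 0 0 0 -0.28",
  "fingers": 1
}}

```text
t: 0.78
eef_pos: [388.5, -317.3, 292.2]
tcp_rot: [3.142, -0.0, 0.708]
ft_force: [1.5, -0.3, 0.4]
opening: 1.001
grip_force: 0.0
```

Emit:
{"op": "send_rows", "data": {
  "series": "0.80 -0.38 0 0 0 -0.28; 0.81 -0.34 0 0 0 -0.28; 0.83 -0.30 0 0 0 -0.28; 0.84 -0.26 0 0 0 -0.28; 0.85 -0.22 0 0 0 -0.28"
}}

```text
t: 1.4
eef_pos: [495.7, -75.7, 292.2]
tcp_rot: [3.141, 0.0, 0.953]
ft_force: [1.1, 0.1, 0.4]
opening: 0.999
grip_force: 0.0
```

Emit:
{"op": "send_rows", "data": {
  "series": "0.86 -0.17 0.3 0 0 -0.28; 0.87 -0.13 0.3 0 0 -0.28; 0.88 -0.09 0.3 0 0 -0.28; 0.88 -0.05 0.3 0 0 -0.28; 0.88 0 0.3 0 0 -0.28"
}}

```text
t: 2.02
eef_pos: [603.7, 165.4, 201.4]
tcp_rot: [-3.141, 0.0, 1.198]
ft_force: [0.4, -0.6, 1.3]
opening: 1.0
grip_force: 0.0
```

Emit:
{"op": "send_rows", "data": {
  "series": "0 0 0 0 0 0; 0 0 0 0 0 0; 0 0 0 0 0 0"
}}

```text
t: 2.4
eef_pos: [603.1, 162.7, 202.7]
tcp_rot: [3.141, -0.0, 1.195]
ft_force: [0.2, -0.1, 0.5]
opening: 0.997
grip_force: 0.0
```

```bash
python3 - <<'E'
from h import *
c=grab('wrist','w1.png'); np.savez('w1.npz',**c); plan(625,310,200,110,5)
E
```

```text
max 0.8313814435270647
0.484 -0.113 0.010 0.001 0.000 -0.831; 0.495 -0.042 0.010 0.001 0.000 -0.831; 0.496 0.030 0.010 0.001 0.000 -0.831; 0.486 0.101 0.010 0.001 0.000 -0.831; 0.466 0.171 0.010 0.001 0.000 -0.831
```

View pics/w1.png

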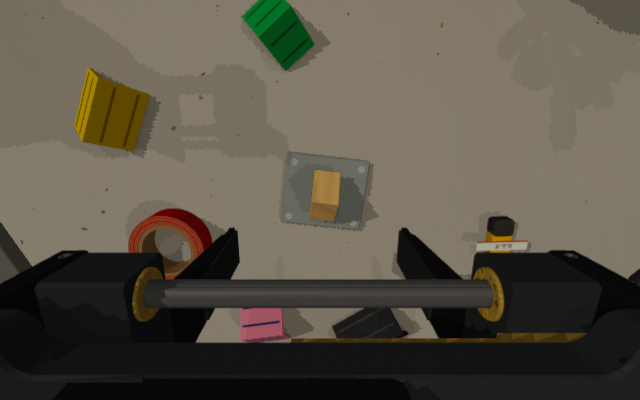

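The wrist view shows the saddle block at (325,195) on its plate, with corners (289,152), (369,160), (361,230) and (281,222). Green is at (280,30). I'll fit the two roof planes from depth to get the ridge.

```bash
cat >> h.py <<'E'
def roof(c,xy,th0,zmin,half=45):
    """fit two 45-degree planes to a roof near xy, ridge about th0 deg: centre, direction, ridge height"""
    P=cloud(c); g=np.array(c['color']); xy=np.array(xy,float); th=np.radians(th0)
    m=(np.hypot(*(P[...,:2]-xy).transpose(2,0,1))<half)&(P[...,2]>zmin)&(P[...,2]<80)
    k,l,st,_=cv2.connectedComponentsWithStats(m.astype(np.uint8)); i=1+st[1:,4].argmax(); Q=P[l==i]
    for it in range(6):
        d=np.array([np.cos(th),np.sin(th)]); n=np.array([-d[1],d[0]])
        pl=[]
        for s in(1,-1):
            q=Q[s*((Q[:,:2]-xy)@n)>3]; a=np.abs((q[:,:2]-xy)@d)
            q=q[a<np.percentile(a,90)]
            for _ in range(4):
                A=np.c_[q[:,:2]-xy,np.ones(len(q))]; co=np.linalg.lstsq(A,q[:,2],rcond=None)[0]
                r=np.abs(A@co-q[:,2]); q=q[r<=max(np.percentile(r,90),1)]
            pl.append(co)
        e=pl[0][:2]-pl[1][:2]; h=pl[1][2]-pl[0][2]
        off=h*e/(e@e); e/=np.hypot(*e); dd=np.array([-e[1],e[0]]); dd*=np.sign(dd@d); th=np.arctan2(dd[1],dd[0])
        zr=pl[0][2]+pl[0][:2]@off
        t=(Q[:,:2]-xy)@dd; lo,hi=np.percentile(t,[1.5,98.5])
        w=(Q[:,:2]-xy-off)@np.array([-dd[1],dd[0]])
        xy=xy+off+dd*((lo+hi)/2-off@dd)
    print('c',xy.round(1),'th %.1f zr %.1f len %.1f w %.1f %.1f'%(np.degrees(th),zr,hi-lo,*np.percentile(w,[1,99])),'slopes',[round(float(np.hypot(*p[:2])),2) for p in pl],len(Q))
    return Q
E
python3 - <<'E'
from h import *
c=dict(np.load('w1.npz')); P=cloud(c)
print(P[195,325],P[130,325],P[156,325])
roof(c,P[195,325,:2],-22,12)
m=(np.hypot(*(P[...,:2]-P[195,325,:2]).transpose(2,0,1))<70)&(P[...,2]>3.5)
k,l=cv2.connectedComponents(m.astype(np.uint8)); print(cv2.minAreaRect(P[l==l[195,325]][:,:2].astype(np.float32)))
uv=np.array([[289,152],[369,160],[361,230],[281,222]]); q=np.array([P[v,u] for u,v in uv]); print(q,q.mean(0))
E
```

```text
[611.68952083 168.45035866  37.86884206] [ 6.31581068e+02  2.17329372e+02 -2.11817915e-01] [622.93257744 195.34045327   4.6279718 ]
c [609.  163.5] th -28.4 zr 41.6 len 23.3 w -22.6 23.2 slopes [1.0, 1.0] 1319
((618.0035400390625, 179.92559814453125), (107.41559600830078, 79.97579193115234), 61.79440689086914)
[[ 5.92963454e+02  2.11265266e+02  5.01522199e+00]
 [ 6.60620770e+02  1.75703533e+02  3.04733414e-01]
 [ 6.29697898e+02  1.10830972e+02  1.01252846e-01]
 [ 5.57104221e+02  1.48770227e+02 -8.99439053e-02]] [610.09658583 161.64249965   1.33281609]
```

Emit:
{"op": "send_rows", "data": {
  "series": "0.48 -0.11 0 0 0 -0.83; 0.5 -0.04 0 0 0 -0.83; 0.5 0.03 0 0 0 -0.83; 0.49 0.1 0 0 0 -0.83; 0.47 0.17 0 0 0 -0.83"
}}

```text
t: 3.08
eef_pos: [625.3, 311.7, 202.9]
tcp_rot: [3.141, 0.0, 1.924]
ft_force: [0.5, -0.5, -0.6]
opening: 1.003
grip_force: 0.0
```

Emit:
{"op": "send_rows", "data": {
  "series": "0 0 0 0 0 0; 0 0 0 0 0 0; 0 0 0 0 0 0"
}}

```text
t: 3.45
eef_pos: [625.1, 310.5, 202.5]
tcp_rot: [3.142, 0.0, 1.918]
ft_force: [-0.5, 0.5, -0.6]
opening: 1.0
grip_force: 0.0
```

```bash
python3 - <<'E'
from h import *
c=grab('wrist','w2.png'); np.savez('w2.npz',**c)
roof(c,(625,310),20,6)
E
```

```text
c [624.3 309.9] th 18.4 zr 30.6 len 32.6 w -23.4 24.5 slopes [0.99, 1.0] 1782
```

View pics/w2.png

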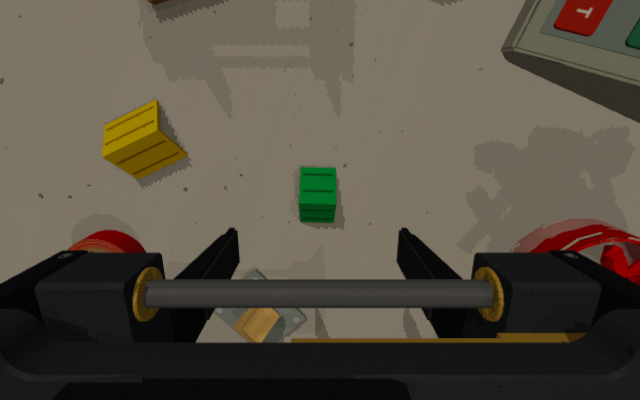

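Green is centred at (318,195) with the fingers on either side, clear of neighbours. The fit gives 33 mm length and a 31 mm ridge, which matches. Descending.

```bash
python3 -c "
from h import *
plan(624.3,309.9,82,108.4,4)"
```

```text
max 0.5019740509701747
-0.002 -0.005 0.502 0.000 0.000 0.037; -0.002 -0.005 0.502 0.000 0.000 0.037; -0.002 -0.004 0.502 0.000 0.000 0.037; -0.002 -0.004 0.502 0.000 0.000 0.037
```

Emit:
{"op": "send_rows", "data": {
  "series": "0 -0.01 0.6 0 0 0.05; 0 -0.01 0.6 0 0 0.05; 0 0 0.5 0 0 0.05; 0 0 0.3 0 0 0; 0 0 0 0 0 0"
}}

```text
t: 4.12
eef_pos: [623.7, 310.9, 81.4]
tcp_rot: [-3.14, 0.0, 1.894]
ft_force: [0.1, 0.2, 0.6]
opening: 0.998
grip_force: 0.0
```

Emit:
{"op": "send_rows", "data": {
  "series": "0 0 0 0 0 0; 0 0 0 0 0 0; 0 0 0 0 0 0; 0 0 0 0 0 0; 0 0 0 0 0 0",
  "fingers": 0.25
}}

```text
t: 4.75
eef_pos: [623.9, 311.4, 82.3]
tcp_rot: [3.141, 0.0, 1.894]
ft_force: [-0.3, -0.1, -0.9]
opening: 0.531
grip_force: 0.0
```

Emit:
{"op": "send_rows", "data": {
  "series": "0 0 0 0 0 0; 0 0 0 0 0 0; 0 0 0 0 0 0; 0 0 0 0 0 0; 0 0 0 0 0 0"
}}

```text
t: 5.38
eef_pos: [623.9, 311.3, 82.2]
tcp_rot: [3.142, 0.0, 1.894]
ft_force: [-0.2, 1.1, 0.9]
opening: 0.352
grip_force: 30.0
```

Emit:
{"op": "send_rows", "data": {
  "series": "0 0 -0.4 0 0 0; 0 0 -0.6 0 0 0; 0 0 -0.5 0 0 0; 0 0 0 0 0 0; 0 0 0 0 0 0"
}}

```text
t: 6.0
eef_pos: [623.5, 311.2, 171.1]
tcp_rot: [-3.14, 0.0, 1.894]
ft_force: [0.4, 0.4, -0.8]
opening: 0.353
grip_force: 30.0
```

```bash
python3 -c "
from h import *
s=env.state();print(s['eef_pos'],s['grip_force'],s['ft_force'])
plan(609.7,164.8,170,61.6,7)"
```

```text
[623.46783107 311.15985844 171.09875567] 29.99984571502864 [ 0.40457196  0.35586767 -0.76482515]
max 0.6702326670930113
-0.320 -0.142 0.003 -0.001 0.001 0.670; -0.334 -0.103 0.003 -0.001 0.001 0.670; -0.344 -0.064 0.003 -0.001 0.001 0.670; -0.349 -0.023 0.003 -0.001 0.001 0.670; -0.350 0.018 0.003 -0.001 0.001 0.670
-0.345 0.059 0.003 -0.001 0.001 0.670; -0.336 0.098 0.003 -0.001 0.001 0.670
```

Emit:
{"op": "send_rows", "data": {
  "series": "-0.32 -0.14 0 0 0 0.67; -0.33 -0.1 0 0 0 0.67; -0.34 -0.06 0 0 0 0.67; -0.35 -0.02 0 0 0 0.67; -0.35 0.02 0 0 0 0.67"
}}

```text
t: 6.62
eef_pos: [614.3, 206.5, 170.5]
tcp_rot: [-3.139, 0.001, 1.305]
ft_force: [-0.1, -0.3, -0.5]
opening: 0.352
grip_force: 30.0
```

Emit:
{"op": "send_rows", "data": {
  "series": "-0.35 0.06 0 0 0 0.67; -0.34 0.1 0 0 0 0.67; 0 0 0 0 0 0; 0 0 0 0 0 0; 0 0 0 0 0 0"
}}

```text
t: 7.25
eef_pos: [610.8, 165.6, 171.8]
tcp_rot: [-3.141, 0.0, 1.077]
ft_force: [-0.4, -0.1, -0.9]
opening: 0.353
grip_force: 30.0
```

```bash
python3 -c "
from h import *
plan(609.7,164.8,100,61.6,4)
c=grab('wrist','w3.png')"
```

```text
max 0.2990814434408897
-0.005 -0.002 0.299 -0.001 0.000 0.003; -0.005 -0.002 0.299 -0.001 0.000 0.003; -0.005 -0.002 0.299 -0.001 0.000 0.003; -0.005 -0.002 0.299 -0.001 0.000 0.003
```

View pics/w3.png

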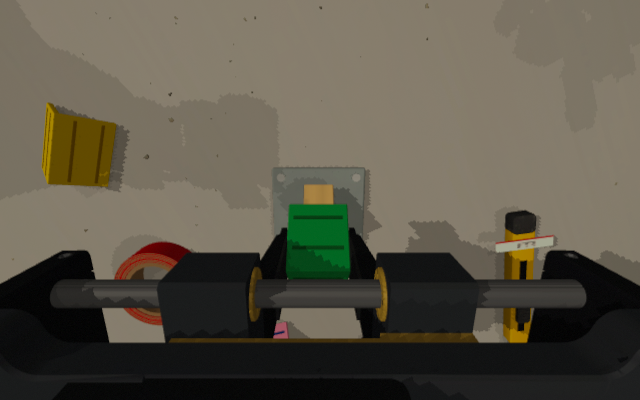

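Green (318,240) is held squarely, in line with the saddle block (318,194). Lowering.

Emit:
{"op": "send_rows", "data": {
  "series": "-0.01 0 0.4 0 0 0; -0.01 0 0.4 0 0 0; 0 0 0.2 0 0 0; 0 0 0.1 0 0 0; 0 0 0 0 0 0"
}}

```text
t: 7.92
eef_pos: [610.4, 164.0, 106.3]
tcp_rot: [3.141, -0.0, 1.076]
ft_force: [0.0, -1.1, -0.4]
opening: 0.353
grip_force: 30.0
```

Emit:
{"op": "send_rows", "data": {
  "series": "0 0 0.05 0 0 0; 0 0 0.03 0 0 0; 0 0 0 0 0 0; 0 0 0 0 0 0"
}}

```text
t: 8.43
eef_pos: [610.4, 163.8, 101.6]
tcp_rot: [3.141, -0.0, 1.075]
ft_force: [0.1, -0.2, 0.5]
opening: 0.354
grip_force: 30.0
```

Emit:
{"op": "send_rows", "data": {
  "series": "0 0 0.02 0 0 0; 0 0 0.02 0 0 0; 0 0 0.02 0 0 0; 0 0 0 0 0 0; 0 0 0 0 0 0"
}}

```text
t: 9.05
eef_pos: [611.0, 164.3, 98.8]
tcp_rot: [3.14, -0.002, 1.075]
ft_force: [-0.4, 2.7, 6.8]
opening: 0.355
grip_force: 30.0
```

Contact comes at the expected height. I'll press slightly more, then release.

Emit:
{"op": "send_rows", "data": {
  "series": "0 0 0.02 0 0 0; 0 0 0 0 0 0; 0 0 0 0 0 0"
}}

```text
t: 9.43
eef_pos: [611.0, 164.3, 98.7]
tcp_rot: [3.139, -0.002, 1.075]
ft_force: [-3.5, 2.8, 19.7]
opening: 0.352
grip_force: 30.0
```

Emit:
{"op": "send_rows", "data": {
  "series": "0 0 0 0 0 0; 0 0 0 0 0 0; 0 0 0 0 0 0; 0 0 0 0 0 0; 0 0 0 0 0 0",
  "fingers": 0.6
}}

```text
t: 10.05
eef_pos: [610.3, 163.8, 96.5]
tcp_rot: [-3.142, 0.0, 1.075]
ft_force: [-0.3, -0.0, -0.4]
opening: 0.598
grip_force: 0.0
```

Emit:
{"op": "send_rows", "data": {
  "series": "0 0 -0.3 0 0 0; 0 0 -0.6 0 0 0; 0 0 -0.8 0 0 0; 0 0 0 0 0 0; 0 0 0 0 0 0",
  "fingers": 1
}}

```text
t: 10.68
eef_pos: [610.1, 163.8, 199.0]
tcp_rot: [3.141, -0.0, 1.075]
ft_force: [-0.0, -0.3, 0.4]
opening: 0.992
grip_force: 0.0
```

```bash
python3 -c "
from h import *
c=grab('wrist'); roof(c,(609,163.5),-28.4,18)
P=cloud(c)
plan(426,-33,200,113,7)"
```

```text
c [609.6 163.1] th -28.5 zr 47.2 len 32.9 w -27.3 27.6 slopes [1.0, 1.0] 2293
max 0.7340718689464512
-0.620 -0.163 -0.004 -0.001 0.000 -0.734; -0.595 -0.240 -0.004 -0.001 0.000 -0.734; -0.559 -0.314 -0.004 -0.001 0.000 -0.734; -0.514 -0.383 -0.004 -0.001 0.000 -0.734; -0.461 -0.446 -0.004 -0.001 0.000 -0.734
-0.400 -0.501 -0.004 -0.001 0.000 -0.734; -0.333 -0.548 -0.004 -0.001 0.000 -0.734
```

Green is seated: ridge at 47 mm, centre (609.6,163.1), angle −28.5°. On to blue.

Emit:
{"op": "send_rows", "data": {
  "series": "-0.62 -0.16 0 0 0 -0.73; -0.6 -0.24 0 0 0 -0.73; -0.56 -0.31 0 0 0 -0.73; -0.51 -0.38 0 0 0 -0.73; -0.46 -0.45 0 0 0 -0.73"
}}

```text
t: 11.35
eef_pos: [477.8, 22.5, 197.7]
tcp_rot: [-3.14, -0.0, 1.717]
ft_force: [0.4, -0.7, 0.1]
opening: 1.003
grip_force: 0.0
```

Emit:
{"op": "send_rows", "data": {
  "series": "-0.4 -0.5 0 0 0 -0.73; -0.33 -0.55 0 0 0 -0.73; 0 0 0 0 0 0; 0 0 0 0 0 0; 0 0 0 0 0 0"
}}

```text
t: 11.98
eef_pos: [426.6, -32.1, 198.4]
tcp_rot: [-3.141, -0.0, 1.967]
ft_force: [0.1, 0.0, 0.6]
opening: 1.003
grip_force: 0.0
```

```bash
python3 -c "
from h import *
c=grab('wrist','w4.png'); roof(c,(426,-33),23,6)
s=env.state();print(s['eef_pos'],np.degrees(s['tcp_rot']))"
```

```text
c [425.4 -35.1] th 23.2 zr 30.5 len 43.4 w -22.9 24.4 slopes [0.98, 0.99] 2409
[426.57044487 -32.08885568 198.36875371] [-1.79985053e+02 -7.33898017e-03  1.12730318e+02]
```

View pics/w4.png

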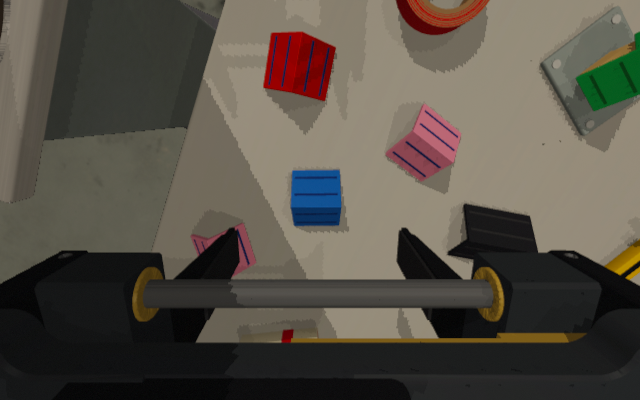

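Blue is at (317,197). The dark-pink look-alike at (225,245) is near the left finger, so I'll narrow the opening before descending.

```bash
python3 -c "
from h import *
plan(425.4,-35.1,82,113.2,4)"
```

```text
max 0.4848709839437422
-0.010 -0.009 0.485 -0.000 -0.000 -0.012; -0.010 -0.009 0.485 -0.000 -0.000 -0.012; -0.010 -0.009 0.485 -0.000 -0.000 -0.012; -0.010 -0.009 0.485 -0.000 -0.000 -0.012
```

Emit:
{"op": "send_rows", "data": {
  "series": "0 0 0 0 0 0; 0 0 0 0 0 0; 0 0 0 0 0 0; 0 0 0 0 0 0",
  "fingers": 0.66
}}

```text
t: 12.52
eef_pos: [426.2, -32.6, 198.6]
tcp_rot: [3.142, 0.0, 1.967]
ft_force: [0.2, 0.4, -0.3]
opening: 0.677
grip_force: 0.0
```

Emit:
{"op": "send_rows", "data": {
  "series": "-0.02 -0.01 0.6 0 0 0; -0.01 -0.01 0.6 0 0 -0.05; -0.01 -0.01 0.5 0 0 0; 0 0 0.24 0 0 0; 0 0 0 0 0 0"
}}

```text
t: 13.15
eef_pos: [425.2, -35.5, 81.5]
tcp_rot: [-3.14, -0.001, 1.976]
ft_force: [0.7, -1.3, 0.6]
opening: 0.661
grip_force: 0.0
```

Emit:
{"op": "send_rows", "data": {
  "series": "0 0 0 0 0 0; 0 0 0 0 0 0; 0 0 0 0 0 0; 0 0 0 0 0 0; 0 0 0 0 0 0",
  "fingers": 0.35
}}

```text
t: 13.78
eef_pos: [425.7, -35.6, 82.7]
tcp_rot: [3.141, 0.001, 1.976]
ft_force: [-0.2, 0.6, 7.9]
opening: 0.471
grip_force: 30.0
```

Emit:
{"op": "send_rows", "data": {
  "series": "0 0 0 0 0 0; 0 0 0 0 0 0"
}}

```text
t: 14.02
eef_pos: [425.7, -35.6, 82.7]
tcp_rot: [3.141, 0.001, 1.976]
ft_force: [-0.0, -0.3, 7.0]
opening: 0.469
grip_force: 30.0
```

Emit:
{"op": "send_rows", "data": {
  "series": "0 0 -0.4 0 0 0; 0 0 -0.7 0 0 0; 0 0 -0.7 0 0 0; 0 0 0 0 0 0; 0 0 0 0 0 0"
}}

```text
t: 14.65
eef_pos: [425.1, -35.4, 189.8]
tcp_rot: [-3.141, -0.0, 1.976]
ft_force: [0.5, 0.6, -1.0]
opening: 0.47
grip_force: 30.0
```

```bash
python3 -c "
from h import *
print(env.state()['eef_pos'])
plan(609.1,162.7,185,61.6,8)"
```

```text
[425.09924426 -35.42171444 189.76477761]
max 0.6451731737871035
0.228 0.515 0.010 -0.000 0.000 0.645; 0.285 0.486 0.010 -0.000 0.000 0.645; 0.337 0.451 0.010 -0.000 0.000 0.645; 0.386 0.410 0.010 -0.000 0.000 0.645; 0.430 0.364 0.010 -0.000 0.000 0.645
0.468 0.314 0.010 -0.000 0.000 0.645; 0.500 0.259 0.010 -0.000 0.000 0.645; 0.526 0.201 0.010 -0.000 0.000 0.645
```

Emit:
{"op": "send_rows", "data": {
  "series": "0.23 0.51 0 0 0 0.65; 0.28 0.49 0 0 0 0.65; 0.34 0.45 0 0 0 0.65; 0.39 0.41 0 0 0 0.65; 0.43 0.36 0 0 0 0.64"
}}

```text
t: 15.28
eef_pos: [540.5, 89.2, 188.2]
tcp_rot: [-3.139, 0.001, 1.407]
ft_force: [0.5, -0.1, -0.8]
opening: 0.468
grip_force: 30.0
```

Emit:
{"op": "send_rows", "data": {
  "series": "0.47 0.31 0 0 0 0.64; 0.5 0.26 0 0 0 0.64; 0.53 0.2 0 0 0 0.64; 0 0 0 0 0 0; 0 0 0 0 0 0"
}}

```text
t: 15.9
eef_pos: [608.4, 162.5, 188.5]
tcp_rot: [-3.139, 0.002, 1.077]
ft_force: [0.2, -1.1, -0.4]
opening: 0.469
grip_force: 30.0
```

Emit:
{"op": "send_rows", "data": {
  "series": "0 0 0.5 0 0 0; 0 0 0.4 0 0 0; 0 0 0 0 0 0; 0 0 0 0 0 0"
}}

```text
t: 16.4
eef_pos: [609.3, 162.5, 136.9]
tcp_rot: [3.141, -0.0, 1.075]
ft_force: [0.5, 0.0, -0.2]
opening: 0.471
grip_force: 30.0
```

```bash
python3 -c "
from h import *
print(env.state()['eef_pos'])
plan(609.1,162.7,107,61.6,2)"
```

```text
[609.33613843 162.48043636 136.90580235]
max 0.24921450685049187
0.001 -0.003 0.249 0.001 -0.001 0.001; 0.001 -0.003 0.249 0.001 -0.001 0.001
```

Emit:
{"op": "send_rows", "data": {
  "series": "0 0 0.25 0 0 0; 0 0 0.2 0 0 0; 0 0 0.04 0 0 0; 0 0 0 0 0 0; 0 0 0 0 0 0"
}}

```text
t: 17.02
eef_pos: [609.4, 162.9, 107.0]
tcp_rot: [3.141, -0.0, 1.075]
ft_force: [-0.2, 0.2, -0.9]
opening: 0.469
grip_force: 30.0
```

Emit:
{"op": "send_rows", "data": {
  "series": "0 0 0.02 0 0 0; 0 0 0.02 0 0 0; 0 0 0.01 0 0 0; 0 0 0 0 0 0; 0 0 0 0 0 0"
}}

```text
t: 17.65
eef_pos: [609.4, 163.0, 105.2]
tcp_rot: [3.141, -0.001, 1.076]
ft_force: [-4.0, -0.6, 12.0]
opening: 0.469
grip_force: 30.0
```

Emit:
{"op": "send_rows", "data": {
  "series": "0 0 0.01 0 0 0; 0 0 0 0 0 0; 0 0 0 0 0 0"
}}

```text
t: 18.02
eef_pos: [609.4, 163.0, 105.2]
tcp_rot: [3.14, -0.001, 1.076]
ft_force: [-5.6, -1.1, 18.2]
opening: 0.466
grip_force: 30.0
```

Emit:
{"op": "send_rows", "data": {
  "series": "0 0 0 0 0 0; 0 0 0 0 0 0; 0 0 0 0 0 0; 0 0 0 0 0 0; 0 0 0 0 0 0",
  "fingers": 0.7
}}

```text
t: 18.65
eef_pos: [609.2, 162.9, 103.1]
tcp_rot: [-3.142, 0.0, 1.075]
ft_force: [-0.1, -1.3, -0.6]
opening: 0.702
grip_force: 0.0
```

Emit:
{"op": "send_rows", "data": {
  "series": "0 0 -0.3 0 0 0; 0 0 -0.6 0 0 0; 0 0 -0.7 0 0 0; 0 0 0 0 0 0; 0 0 0 0 0 0",
  "fingers": 1
}}

```text
t: 19.27
eef_pos: [609.0, 162.9, 199.7]
tcp_rot: [3.141, -0.0, 1.075]
ft_force: [0.5, 0.4, -0.0]
opening: 0.997
grip_force: 0.0
```

```bash
python3 -c "
from h import *
c=grab('wrist'); roof(c,(609,163.5),-28.4,24)
plan(456,305,200,132,8)"
```

```text
c [608.8 163.5] th -28.5 zr 53.0 len 43.4 w -26.4 27.4 slopes [1.0, 1.0] 3131
max 0.87980770325133
0.109 -0.421 -0.002 -0.001 0.000 -0.880; 0.172 -0.399 -0.002 -0.001 0.000 -0.880; 0.231 -0.368 -0.002 -0.001 0.000 -0.880; 0.285 -0.329 -0.002 -0.001 0.000 -0.880; 0.332 -0.281 -0.002 -0.001 0.000 -0.880
0.371 -0.227 -0.002 -0.001 0.000 -0.880; 0.401 -0.168 -0.002 -0.001 0.000 -0.880; 0.422 -0.104 -0.002 -0.001 0.000 -0.880
```

Blue is seated, with the ridge at 53.0 mm. On to yellow.

Emit:
{"op": "send_rows", "data": {
  "series": "0.11 -0.42 0 0 0 -0.88; 0.17 -0.4 0 0 0 -0.88; 0.23 -0.37 0 0 0 -0.88; 0.28 -0.33 0 0 0 -0.88; 0.33 -0.28 0 0 0 -0.88"
}}

```text
t: 19.95
eef_pos: [512.6, 251.6, 198.2]
tcp_rot: [-3.14, 0.0, 1.848]
ft_force: [0.7, -0.6, -1.3]
opening: 1.001
grip_force: 0.0
```

Emit:
{"op": "send_rows", "data": {
  "series": "0.37 -0.23 0 0 0 -0.88; 0.4 -0.17 0 0 0 -0.88; 0.42 -0.1 0 0 0 -0.88; 0 0 0 0 0 0; 0 0 0 0 0 0"
}}

```text
t: 20.58
eef_pos: [456.6, 304.0, 198.8]
tcp_rot: [-3.141, 0.0, 2.302]
ft_force: [-0.6, 0.4, 0.4]
opening: 1.001
grip_force: 0.0
```

```bash
python3 -c "
from h import *
c=grab('wrist','w5.png'); roof(c,(456,305),42,6)
s=env.state();print(s['eef_pos'],np.degrees(s['tcp_rot']))"
```

```text
c [456.4 305.4] th 43.8 zr 30.6 len 54.1 w -23.6 24.6 slopes [0.99, 1.0] 3020
[456.77818286 303.82787299 198.82161041] [-1.79971055e+02  2.94942368e-03  1.31862396e+02]
```

View pics/w5.png

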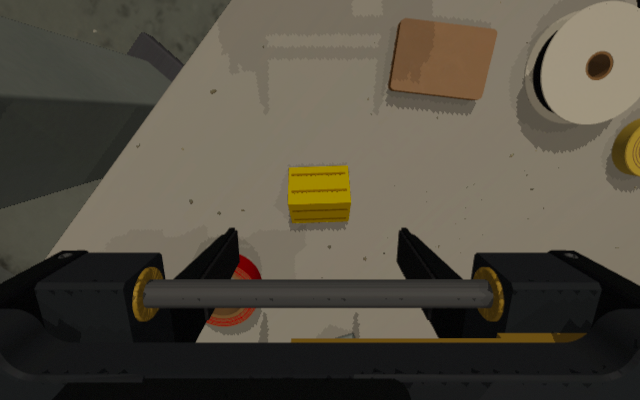

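Yellow is at (320,193), and the tape at (235,290) is clear. Descending.

```bash
python3 -c "
from h import *
plan(456.4,305.4,82,133.8,4)"
```

```text
max 0.48675621694711985
0.006 0.003 0.487 -0.001 0.000 -0.048; 0.006 0.003 0.487 -0.001 0.000 -0.048; 0.006 0.003 0.487 -0.001 0.000 -0.048; 0.006 0.003 0.487 -0.001 0.000 -0.048
```

Emit:
{"op": "send_rows", "data": {
  "series": "0.01 0 0.6 0 0 -0.1; 0.01 0 0.6 0 0 -0.09; 0 0 0.5 0 0 0; 0 0 0.24 0 0 0; 0 0 0 0 0 0",
  "fingers": 0.85
}}

```text
t: 21.25
eef_pos: [455.7, 304.8, 82.2]
tcp_rot: [-3.14, -0.0, 2.336]
ft_force: [0.7, -0.2, -0.4]
opening: 0.853
grip_force: 0.0
```

Emit:
{"op": "send_rows", "data": {
  "series": "0 0 0 0 0 0; 0 0 0 0 0 0; 0 0 0 0 0 0; 0 0 0 0 0 0; 0 0 0 0 0 0",
  "fingers": 0.45
}}

```text
t: 21.88
eef_pos: [455.6, 305.3, 83.3]
tcp_rot: [3.141, 0.0, 2.337]
ft_force: [-0.7, -0.8, 6.7]
opening: 0.584
grip_force: 30.0
```

Emit:
{"op": "send_rows", "data": {
  "series": "0 0 0 0 0 0; 0 0 0 0 0 0; 0 0 0 0 0 0"
}}

```text
t: 22.25
eef_pos: [455.6, 305.3, 83.3]
tcp_rot: [3.141, 0.0, 2.337]
ft_force: [-0.9, -1.3, 5.6]
opening: 0.583
grip_force: 30.0
```

Emit:
{"op": "send_rows", "data": {
  "series": "0 0 -0.4 0 0 0; 0 0 -0.7 0 0 0; 0 0 -0.7 0 0 0; 0 0 0 0 0 0; 0 0 0 0 0 0"
}}

```text
t: 22.88
eef_pos: [455.1, 305.0, 190.3]
tcp_rot: [-3.141, -0.0, 2.337]
ft_force: [-0.5, 0.5, -1.5]
opening: 0.583
grip_force: 30.0
```

```bash
python3 -c "
from h import *
print(env.state()['eef_pos'])
plan(609.3,163.8,190,61.6,8)"
```

```text
[455.10570769 305.01634325 190.2582447 ]
max 0.9039712020294599
-0.435 0.027 0.000 -0.000 0.000 0.904; -0.425 0.095 0.000 -0.000 0.000 0.904; -0.405 0.161 0.000 -0.000 0.000 0.904; -0.374 0.223 0.000 -0.000 0.000 0.904; -0.335 0.279 0.000 -0.000 0.000 0.904
-0.287 0.328 0.000 -0.000 0.000 0.904; -0.232 0.369 0.000 -0.000 0.000 0.904; -0.171 0.401 0.001 -0.000 0.000 0.904
```

Emit:
{"op": "send_rows", "data": {
  "series": "-0.44 0.03 0 0 0 0.9; -0.43 0.1 0 0 0 0.9; -0.4 0.16 0 0 0 0.9; -0.37 0.22 0 0 0 0.91; -0.33 0.28 0 0 0 0.91"
}}

```text
t: 23.5
eef_pos: [552.4, 216.8, 189.0]
tcp_rot: [-3.139, 0.001, 1.543]
ft_force: [-0.0, -0.3, -0.9]
opening: 0.583
grip_force: 30.0
```

Emit:
{"op": "send_rows", "data": {
  "series": "-0.29 0.33 0 0 0 0.91; -0.23 0.37 0 0 0 0.9; -0.17 0.4 0 0 0 0.9; 0 0 0 0 0 0; 0 0 0 0 0 0"
}}

```text
t: 24.12
eef_pos: [609.5, 164.8, 189.6]
tcp_rot: [-3.14, 0.001, 1.078]
ft_force: [-0.6, -0.0, -0.1]
opening: 0.586
grip_force: 30.0
```

Emit:
{"op": "send_rows", "data": {
  "series": "0 0 0.5 0 0 0; 0 0 0.3 0 0 0; 0 0 0 0 0 0; 0 0 0 0 0 0"
}}

```text
t: 24.62
eef_pos: [610.4, 164.8, 143.4]
tcp_rot: [3.141, -0.0, 1.076]
ft_force: [0.4, 0.4, -0.2]
opening: 0.581
grip_force: 30.0
```

```bash
python3 -c "
from h import *
print(env.state()['eef_pos'])
plan(609.3,163.8,113.5,61.6,2)"
```

```text
[610.42396033 164.83658546 143.36905437]
max 0.24890601725604508
-0.012 -0.004 0.249 0.001 -0.001 0.003; -0.012 -0.004 0.249 0.001 -0.001 0.003
```

Emit:
{"op": "send_rows", "data": {
  "series": "-0.01 0 0.25 0 0 0; -0.01 0 0.22 0 0 0; 0 -0.01 0.03 0 0 0; 0 0 0 0 0 0; 0 0 0 0 0 0"
}}

```text
t: 25.25
eef_pos: [609.1, 163.7, 112.8]
tcp_rot: [-3.141, 0.0, 1.075]
ft_force: [0.1, 0.0, -0.1]
opening: 0.589
grip_force: 30.0
```

Emit:
{"op": "send_rows", "data": {
  "series": "0 0 0.02 0 0 0; 0 0 0.02 0 0 0; 0 0 0.01 0 0 0; 0 0 0 0 0 0; 0 0 0 0 0 0"
}}

```text
t: 25.88
eef_pos: [609.5, 164.0, 111.4]
tcp_rot: [3.14, -0.001, 1.076]
ft_force: [-3.6, 1.5, 14.4]
opening: 0.59
grip_force: 30.0
```

Emit:
{"op": "send_rows", "data": {
  "series": "0 0 0.01 0 0 0; 0 0 0 0 0 0; 0 0 0 0 0 0"
}}

```text
t: 26.25
eef_pos: [609.5, 164.0, 111.3]
tcp_rot: [3.14, -0.001, 1.076]
ft_force: [-4.3, 0.7, 19.5]
opening: 0.582
grip_force: 30.0
```

Emit:
{"op": "send_rows", "data": {
  "series": "0 0 0 0 0 0; 0 0 0 0 0 0; 0 0 0 0 0 0; 0 0 0 0 0 0; 0 0 0 0 0 0",
  "fingers": 0.8
}}

```text
t: 26.88
eef_pos: [609.2, 163.8, 109.1]
tcp_rot: [-3.141, 0.0, 1.075]
ft_force: [0.3, 0.0, -0.2]
opening: 0.799
grip_force: 0.0
```

Emit:
{"op": "send_rows", "data": {
  "series": "0 0 -0.3 0 0 0; 0 0 -0.6 0 0 0; 0 0 -0.6 0 0 0; 0 0 0 0 0 0; 0 0 0 0 0 0",
  "fingers": 1
}}

```text
t: 27.5
eef_pos: [609.0, 163.8, 199.5]
tcp_rot: [3.141, -0.0, 1.075]
ft_force: [0.4, 0.9, -0.1]
opening: 0.998
grip_force: 0.0
```

```bash
python3 -c "
from h import *
c=grab('wrist'); roof(c,(609,163.5),-28.4,30)
plan(600,-3,200,100,6)"
```

```text
c [608.6 163.7] th -28.2 zr 58.6 len 54.0 w -26.2 27.4 slopes [1.0, 1.0] 4013
max 0.6397284212607839
-0.419 0.199 -0.003 -0.001 0.000 -0.640; -0.439 0.151 -0.003 -0.001 0.000 -0.640; -0.453 0.101 -0.003 -0.001 0.000 -0.640; -0.461 0.050 -0.003 -0.001 0.000 -0.640; -0.464 -0.002 -0.003 -0.001 0.000 -0.640
-0.461 -0.054 -0.003 -0.001 0.000 -0.640
```

Yellow is seated, with the ridge at 58.6 mm. Black is next.

Emit:
{"op": "send_rows", "data": {
  "series": "-0.42 0.2 0 0 0 -0.64; -0.44 0.15 0 0 0 -0.64; -0.45 0.1 0 0 0 -0.64; -0.46 0.05 0 0 0 -0.64; -0.46 0 0 0 0 -0.64"
}}

```text
t: 28.18
eef_pos: [601.6, 24.3, 198.2]
tcp_rot: [-3.14, -0.0, 1.638]
ft_force: [0.4, -0.3, 0.1]
opening: 1.001
grip_force: 0.0
```

Emit:
{"op": "send_rows", "data": {
  "series": "-0.46 -0.05 0 0 0 -0.64; 0 0 0 0 0 0; 0 0 0 0 0 0; 0 0 0 0 0 0"
}}

```text
t: 28.68
eef_pos: [600.7, -1.7, 199.0]
tcp_rot: [-3.141, -0.0, 1.746]
ft_force: [-0.3, 0.8, 0.1]
opening: 1.002
grip_force: 0.0
```

```bash
python3 -c "
from h import *
c=grab('wrist','w6.png'); roof(c,(600,-3),10,6,50)
s=env.state();print(s['eef_pos'],np.degrees(s['tcp_rot']))"
```

```text
c [599.3  -4.2] th 11.8 zr 30.5 len 64.7 w -23.6 24.5 slopes [0.98, 0.99] 3587
[600.68539858  -1.74239296 199.07133513] [-1.79986504e+02 -2.47565265e-03  1.00027847e+02]
```

View pics/w6.png

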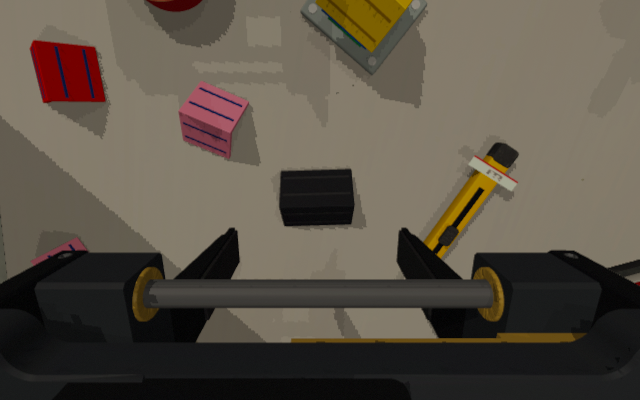

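Black is at (316,197), and the cutter at (440,240) is clear of the right finger.

```bash
python3 -c "
from h import *
plan(599.3,-4.2,82,101.8,4)"
```

```text
max 0.4877985823328277
-0.009 -0.007 0.488 -0.000 -0.000 -0.044; -0.009 -0.007 0.488 -0.000 -0.000 -0.044; -0.009 -0.008 0.488 -0.000 -0.000 -0.044; -0.009 -0.008 0.488 -0.000 -0.000 -0.044
```

Emit:
{"op": "send_rows", "data": {
  "series": "-0.02 -0.02 0.6 0 0 -0.09; -0.02 -0.01 0.6 0 0 -0.09; 0 0 0.5 0 0 0; 0 0 0.24 0 0 0; 0 0 0 0 0 0",
  "fingers": 0.9
}}

```text
t: 29.35
eef_pos: [599.3, -4.9, 82.4]
tcp_rot: [-3.14, -0.0, 1.777]
ft_force: [0.1, -0.5, -0.4]
opening: 0.9
grip_force: 0.0
```

Emit:
{"op": "send_rows", "data": {
  "series": "0 0 0 0 0 0; 0 0 0 0 0 0; 0 0 0 0 0 0; 0 0 0 0 0 0; 0 0 0 0 0 0",
  "fingers": 0.55
}}

```text
t: 29.98
eef_pos: [599.7, -5.3, 83.6]
tcp_rot: [3.14, 0.0, 1.777]
ft_force: [-0.7, 0.5, 6.5]
opening: 0.702
grip_force: 30.0
```

Emit:
{"op": "send_rows", "data": {
  "series": "0 0 0 0 0 0; 0 0 0 0 0 0; 0 0 0 0 0 0"
}}

```text
t: 30.35
eef_pos: [599.7, -5.3, 83.6]
tcp_rot: [3.14, 0.001, 1.777]
ft_force: [-1.3, 0.8, 6.1]
opening: 0.702
grip_force: 30.0
```

Emit:
{"op": "send_rows", "data": {
  "series": "0 0 -0.4 0 0 0; 0 0 -0.7 0 0 0; 0 0 -0.8 0 0 0; 0 0 0 0 0 0; 0 0 0 0 0 0"
}}

```text
t: 30.98
eef_pos: [599.0, -5.2, 196.4]
tcp_rot: [-3.141, -0.0, 1.777]
ft_force: [-0.2, 0.1, -1.3]
opening: 0.699
grip_force: 30.0
```

```bash
python3 -c "
from h import *
print(env.state()['eef_pos'])
plan(608.4,162.4,195,61.7,6)"
```

```text
[598.99568815  -5.23278647 196.36475239]
max 0.6685746384875645
0.450 0.121 0.004 -0.001 0.000 0.669; 0.461 0.068 0.004 -0.001 0.000 0.669; 0.466 0.013 0.004 -0.001 0.000 0.669; 0.465 -0.041 0.004 -0.001 0.000 0.669; 0.457 -0.095 0.004 -0.001 0.000 0.669
0.443 -0.147 0.004 -0.001 0.000 0.669
```

Emit:
{"op": "send_rows", "data": {
  "series": "0.45 0.12 0 0 0 0.67; 0.46 0.07 0 0 0 0.67; 0.47 0.01 0 0 0 0.67; 0.46 -0.04 0 0 0 0.67; 0.46 -0.1 0 0 0 0.67"
}}

```text
t: 31.6
eef_pos: [606.5, 135.4, 194.9]
tcp_rot: [-3.139, 0.001, 1.188]
ft_force: [0.3, 0.0, -1.3]
opening: 0.699
grip_force: 30.0
```

Emit:
{"op": "send_rows", "data": {
  "series": "0.44 -0.14 0 0 0 0.67; 0 0 0 0 0 0; 0 0 0 0 0 0; 0 0 0.5 0 0 0; 0 0 0.3 0 0 0"
}}

```text
t: 32.22
eef_pos: [608.5, 161.1, 147.3]
tcp_rot: [-3.14, 0.001, 1.075]
ft_force: [-0.3, -0.7, -0.7]
opening: 0.702
grip_force: 30.0
```

Emit:
{"op": "send_rows", "data": {
  "series": "0 0 0 0 0 0; 0 0 0 0 0 0"
}}

```text
t: 32.48
eef_pos: [609.2, 161.9, 149.4]
tcp_rot: [3.141, -0.0, 1.075]
ft_force: [-0.3, -0.3, -0.8]
opening: 0.7
grip_force: 30.0
```

```bash
python3 -c "
from h import *
print(env.state()['eef_pos'])
plan(608.4,162.4,119,61.7,2)"
```

```text
[609.24684097 161.93363232 149.37248209]
max 0.2531016479640666
-0.000 -0.008 0.253 0.002 -0.001 -0.004; 0.000 -0.008 0.253 0.002 -0.001 -0.004
```

Emit:
{"op": "send_rows", "data": {
  "series": "0 -0.01 0.25 0 0 0; 0 -0.01 0.22 0 0 0; 0 0 0.03 0 0 0; 0 0 0 0 0 0; 0 0 0 0 0 0"
}}

```text
t: 33.1
eef_pos: [607.9, 162.7, 119.0]
tcp_rot: [3.141, 0.0, 1.075]
ft_force: [-0.6, -0.2, -0.9]
opening: 0.7
grip_force: 30.0
```

Emit:
{"op": "send_rows", "data": {
  "series": "0 0 0.02 0 0 0; 0 0 0.02 0 0 0; 0 0 0.01 0 0 0; 0 0 0 0 0 0; 0 0 0 0 0 0"
}}

```text
t: 33.72
eef_pos: [608.1, 162.9, 117.3]
tcp_rot: [3.14, -0.001, 1.076]
ft_force: [-4.0, -0.6, 12.6]
opening: 0.701
grip_force: 30.0
```

Emit:
{"op": "send_rows", "data": {
  "series": "0 0 0.01 0 0 0; 0 0 0 0 0 0; 0 0 0 0 0 0"
}}

```text
t: 34.1
eef_pos: [608.0, 162.9, 117.3]
tcp_rot: [3.14, -0.001, 1.076]
ft_force: [-5.5, 0.5, 18.9]
opening: 0.7
grip_force: 30.0
```

Emit:
{"op": "send_rows", "data": {
  "series": "0 0 0 0 0 0; 0 0 0 0 0 0; 0 0 0 0 0 0; 0 0 0 0 0 0; 0 0 0 0 0 0",
  "fingers": 0.9
}}

```text
t: 34.72
eef_pos: [607.8, 162.7, 115.1]
tcp_rot: [-3.142, 0.0, 1.075]
ft_force: [0.3, -0.4, 0.2]
opening: 0.895
grip_force: 0.0
```

Emit:
{"op": "send_rows", "data": {
  "series": "0 0 -0.3 0 0 0; 0 0 -0.6 0 0 0; 0 0 -0.6 0 0 0; 0 0 0 0 0 0; 0 0 0 0 0 0",
  "fingers": 1
}}

```text
t: 35.35
eef_pos: [607.6, 162.7, 205.5]
tcp_rot: [3.141, -0.0, 1.075]
ft_force: [-0.0, 0.4, 0.3]
opening: 1.003
grip_force: 0.0
```

```bash
python3 -c "
from h import *
c=grab('wrist','w7.png'); roof(c,(609,163.5),-28.4,36)
s=grab('scene'); cv2.imwrite('pics/s7.png',cv2.resize(s['color'][180:320,180:440,::-1],None,fx=3,fy=3))"
```

```text
c [607.9 164. ] th -28.3 zr 64.3 len 64.6 w -27.3 27.4 slopes [1.0, 1.0] 4823
```

View pics/s7.png

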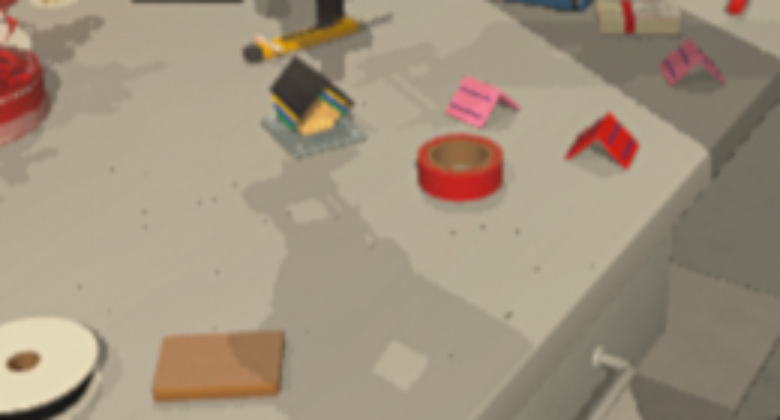

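View pics/w7.png

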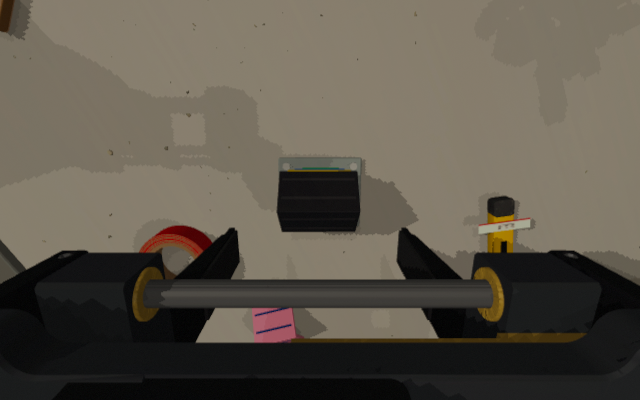

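The wrist view shows the black guard at (319,200) squarely on top. The scene crop shows the nested stack at (312,105) with the bystanders unmoved. Ridge height is 64.3 mm against 64.8 expected, about 1 mm off centre along the ridge. Handing in.

```bash
python3 -c "
from cell import env
print(env.job_done())"
```

```text
the job is handed in; nothing more can be done
None
```

The four guards are nested on the saddle in the order green, blue, yellow, black, each measured fully seated; black sits about 1 mm off centre along the ridge, the bystanders were left alone, and the job was handed in at about 35 s.

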